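# Clamp a bottle with the thumbwheel

### The arm

A 7-joint arm with a two-finger parallel gripper is mounted at the origin on a cart in front of the work surface, level with it; the furniture and walls round the work are solid. World frame = base frame: x ahead of the robot, y to its left, z up, the work surface at z = 0. Lengths are in m, angles in rad, forces in N, time in s.
With the tool pointing down it reaches from about 0.4 to 0.85 m from the base axis. Payload 4.5 kg.
Tool frame: the origin (TCP) lies on the centre line of the jaws, within the pads' length; the fingertips stand 25 mm ahead of it and the grasp point (between the pads) lies 6 mm ahead of it; z points along the fingers, y is the direction in which the jaws open and shut (so a half turn about z gives the same grasp; the last joint's range is limited). The gripper opens to 88 mm and grips with 3 to 60 N. Pads are 18 mm wide; open, the fingers measure 123 mm over their backs; the gripper's body (75 mm by 187 mm) begins 45 mm behind the grasp point.
Start: joints at [-1.074, 0.689, -0.195, 1.565, 0.157, 0.902, -0.215], TCP at [0.279, 0.559, 0.264] pointing down, gripper open.
Joint ranges: [-3.01, 3.01], [-0.46, 2.08], [-1.47, 1.51], [0.13, 2.56], [-1, 4.14], [0.04, 2.09], [-2.66, 2.66]. Speed limits (rad/s): [2.57, 2.57, 3.14, 3.14, 3.14, 3.14, 3.14].

### API

Orientations are given as a unit quaternion [x, y, z, w].
In Python, from plant import r, eyes gives the robot as it stands.
- The arm moves only by the tool servo_tool, never from a script. Its argument "deltas" is a list of rows, each an object of numbers: "dx", "dy", "dz": the shift along the tool's x, y, z in units of 60 mm (1.0 is 60 mm); "ax", "ay", "az": the turn, a rotation vector about the tool's x, y, z in units of 6 degrees (1.0 is 6 degrees); "hand": the finger opening in mm, from 0 to 88.1. A call has 1 to 10 rows; each row is the pose to reach, as a shift and turn from the pose commanded when the call began, along the tool's axes at that moment; what a row does not reach only later rows make up. A row lasts 1/8 s, in which the tool goes at most 62.5 mm and 10.7 degrees, less where a joint would pass 70% of its speed; a pose out of reach is approached as far as the arm can. A call with a gripper value outside its range is refused whole. The fingers move at their own pace and stop on an object; "newtons" is the grip in N (left out, the last holds). Time passes only in rows, so rows that repeat a pose let the fingers close. It gives the time, the measured TCP pose, the force and the opening at its end, in the units of the state.
- r.get_state(): the state, without advancing time (a new reading comes with each control period).
- eyes.snapshot(name): name is "scene" or "side" or "wrist"; returns (picture, depth): 384x512x3 uint8, red, green, blue; 384x512 float32, m along the optical axis (not along the pixel's ray), 0 where there is no reading.
- eyes.camera_model(name): a dict with "fx", "fy", "cx", "cy" (pixels), "pose" (4x4, takes a point from camera to world coordinates). Camera axes: x right, y up, looking along -z (the intrinsics and any distortion apply to the point x, -y, -z); pixel columns grow to the right and rows downward; lengths in m; the calibration is good to about 2 mm. A picture is of the moment at which its call begins: read the wrist's pose just before it. camera_model takes no time and is no camera call; for the wrist camera it gives the pose at the moment of the call.
- r.finish_job(): hands the job in, once; it reports no verdict.
The state is a dict: "clock": time; "q": joint angles; "qd": joint speeds; "joint_torque": joint torques, N m; "tool_pos": TCP position; "eef_rot": TCP orientation; "contact_force": force on the tool from outside, world axes, zero at the start; "moment": the same for the moment, N m; "opening": opening from 0.0 (shut) to 1.0 (fully open).
Only numpy, scipy, OpenCV 4.12 (cv2) and the standard library are available. Lean on these libraries where they do the work, as an engineer would, in place of code of your own. Each camera call takes 0.05 s, during which the arm holds its last target.

### The job

Stand the white-capped reagent bottle from the open bench right of the clamp upright on the black mat of the bottle clamp, between the V-shaped stop and the jaw, and let go of it. Then close the clamp with its thumbwheel only: with one fingertip keep rolling the wheel rim that shows through the slot, the way the arrow points, until the jaw grips the bottle firmly against the stop and the wheel will turn no further. Do not push the jaw itself, and leave the other vessels where they are.

Things in the scene. Friction and masses are not known exactly. Their poses are not given: they have to be found in the camera images.
- bottle_center (a point): Centre (57.5 mm up, on the axis) of the loose white plastic reagent bottle with a white screw cap: body 58 mm in diameter, 115 mm tall, cap 34 mm in diameter over the top 20 mm, about 0.2 kg, closed; z is its axis. Easiest taken by the cap from above.
- clamp: Bottle clamp on the bench: fixed grey plate 118 x 306 mm, on it a white platform. Origin under its centre; z up, y along its length (stop at -y, wheel housing at +y). Black mat for the bottle: x -48 to 48, y -122 to -2, top 24 mm up. Housing: x -50 to 50, y 67 to 143, panel 62 mm up, slot 44 x 18 mm for the wheel; a flat white arrow on the panel at the slot's +x end points to +x: closing.
- seat (a point): Point on the mat's top (clamp frame x 0, y -85, z 24 mm) below the axis of a bottle pressed home in the V stop; axes as the clamp's. At the start the pad face stands 49 to 63 mm from it in +y, so a bottle whose axis is set down 5 to 15 mm from it in +y is free of both; the jaw then pushes it into the V, which centres it. V stop: aluminium, 80 mm wide, top 74 mm up.
- pad_face (a point): Centre of the jaw pad's face towards the bottle, 52 mm above the bench, moving along the clamp's y. The pad is 56 x 40 mm, the jaw 70 mm wide, its top 74 mm above the bench.
- jaw_pad: Black rubber pad on the jaw's face, sprung (1 N per mm, 7 mm travel), origin 22 mm in +y of its face, at the clamp's underside. Once it is against the seated bottle, further wheel turning compresses its spring.
- jaw: The aluminium jaw with its sprung pad and two steel push rods (z 44 mm, running into the housing); same axes as the clamp, origin at the clamp's origin when fully open, moving up to 39 mm towards the stop (-y), 8 mm per rad of the wheel, and held by the wheel's friction. The pad first bears on a seated bottle at 34 mm.
- wheel (a joint): Turn of the thumbwheel in rad, 0 to 4.9 (end stop), grows as the jaw closes: its top then moves along the clamp's +x. It starts anywhere from 0 to 1.7; from 4.25 on it squeezes the sprung pad against a seated bottle, and at 4.9 it turns no further.
- wheel_top (a point): Top of the thumbwheel's rim, 69 mm above the bench, 7 mm proud of the panel. Black ribbed wheel, every 12th rib white, 48 mm diameter, 12 mm wide, axis along the clamp's y. The platform sits on springs: pressed, it sinks after about 4 N by 1 mm per 2.5 N, 6 mm at most. Turning takes 2 to 4 N at the rim, so press with some 6 to 15 N; a tip drawn 20 mm along x rolls it about 0.8 rad, less if it slips.
- beaker_center (a point): Bystander: loose clear glass beaker, 74 mm wide, 95 mm tall; this point is its centre, 47.5 mm up.
- jar_center (a point): Bystander: loose white screw-lid jar, 66 mm wide, 80 mm tall; this point is its centre, 40 mm up.
- cup_center (a point): Bystander: loose white open specimen cup, 85 mm wide, 84 mm tall; this point is its centre, 42 mm up.
Not all that is in view belongs to the job. Leave any purple look-alike of the part that bears bottle_center alone.

How it is judged:
By the outcome, as a careful person would: the job done as asked, in the order asked, and still so for the second after the job is handed in, with the robot touching nothing.
It also fails if it takes over 58 s, if anything falls off the work surface, if the arm or the gripper's body presses on something with over 40 N, if the wrist force passes 120 N, or if a joint passes its speed limit or range.

## Working session

There is one attempt and no reset: what is moved stays moved. The work goes in short steps, Python scripts to look and compute and a tool call to move; the robot and the scene stay as the last step left them, time stands still between calls to the robot, and variables do not carry over. Pictures are saved under pics/ and viewed, and the job is handed in when it is done.

Besides the shell and the picture viewer there is one more tool, called in YAML: its name, and indented under it one key for each argument. servo_tool: Moves the arm, as the interface text tells. Its arguments: {"type":"object","properties":{"deltas":{"type":"array","items":{"type":"object","properties":{"dx":{"type":"number"},"dy":{"type":"number"},"dz":{"type":"number"},"ax":{"type":"number"},"ay":{"type":"number"},"az":{"type":"number"},"hand":{"type":"number"}}}},"newtons":{"type":"number"}},"required":["deltas"]}

```bash
ls; mkdir -p pics; python3 - <<'E'
from plant import r, eyes
import cv2,numpy as np
s=r.get_state()
for k in s: print(k,s[k])
for n in ["scene","side"]:
    m=eyes.camera_model(n); print(n,m)
    p,d=eyes.snapshot(n)
    cv2.imwrite(f"pics/{n}0.png",cv2.cvtColor(p,cv2.COLOR_RGB2BGR)); np.save(f"pics/{n}0.npy",d)
E
```

```text
pics
clock 0.0
q [-1.07422016  0.68999774 -0.194497    1.56633442  0.15734913  0.90247249
 -0.21511363]
qd [ 5.62330609e-05 -3.11509794e-04  1.20240549e-03  1.12746493e-04
  4.75476140e-04  9.07443918e-04 -9.43634352e-04]
joint_torque [-7.39701372e-04 -5.27556109e+01 -1.26685180e+00 -1.53430867e+01
 -5.25419635e-02  6.58480873e-03  1.77500128e-04]
tool_pos [0.27882302 0.5587172  0.26290353]
eef_rot [ 2.29286416e-01  9.73358574e-01 -9.00112892e-04 -1.22065147e-04]
contact_force [-1.04650276  0.4353247  -0.38736533]
moment [ 0.00420548 -0.04029772  0.03317552]
opening 0.9978074209986157
scene {'fx': 384.1050841991403, 'fy': 384.1050841991403, 'cx': 259.5003305924581, 'cy': 193.30770406810277, 'pose': array([[ 0.5645451 ,  0.56681373, -0.60000919,  0.03960511],
       [-0.82538365,  0.38279533, -0.4149814 , -0.4289126 ],
       [-0.00553643,  0.72951349,  0.68394402,  0.65762328],
       [ 0.        ,  0.        ,  0.        ,  1.        ]])}
side {'fx': 404.39402849155704, 'fy': 404.39402849155704, 'cx': 258.800308007586, 'cy': 193.59269667297926, 'pose': array([[ 0.99964319, -0.00156716,  0.02666524,  0.572781  ],
       [ 0.02386087,  0.50109955, -0.86506063, -0.85458801],
       [-0.01200625,  0.86538823,  0.50095815,  0.52914601],
       [ 0.        ,  0.        ,  0.        ,  1.        ]])}
```

View pics/scene0.png

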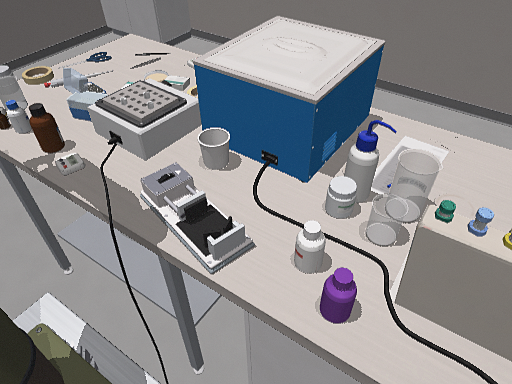

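View pics/side0.png

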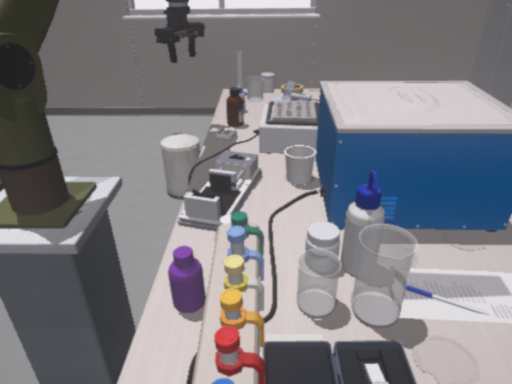

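```bash
cat > h.py <<'E'
import numpy as np,cv2
from plant import r,eyes
def snap(n,tag):
    m=eyes.camera_model(n); p,d=eyes.snapshot(n)
    b=cv2.cvtColor(p,cv2.COLOR_RGB2BGR); cv2.imwrite(f"pics/{n}{tag}.png",b); np.save(f"pics/{n}{tag}.npy",d); np.save(f"pics/{n}{tag}_m.npy",m,allow_pickle=True)
    return m,b,d
def crop(n,tag,u0,v0,u1,v1,k,out):
    b=cv2.imread(f"pics/{n}{tag}.png")[v0:v1,u0:u1]
    cv2.imwrite(f"pics/{out}.png",cv2.resize(b,None,fx=k,fy=k,interpolation=cv2.INTER_CUBIC))
def pt(m,d,u,v):
    z=d; c=np.array([(u-m['cx'])/m['fx']*z,-(v-m['cy'])/m['fy']*z,-z,1]); return (m['pose']@c)[:3]
def plane(m,u,v,h):
    R=m['pose'];dr=R[:3,:3]@np.array([(u-m['cx'])/m['fx'],-(v-m['cy'])/m['fy'],-1]); o=R[:3,3]
    return o+dr*(h-o[2])/dr[2]
def proj(m,p):
    c=np.linalg.inv(m['pose'])@np.append(p,1); return m['cx']+m['fx']*c[0]/-c[2], m['cy']-m['fy']*c[1]/-c[2]
E
python3 - <<'E'
from h import *
crop("scene",0,130,150,350,315,3.6,"c1"); crop("side",0,160,130,320,250,5,"c2")
E
```

```text
(no output)
```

View pics/c1.png

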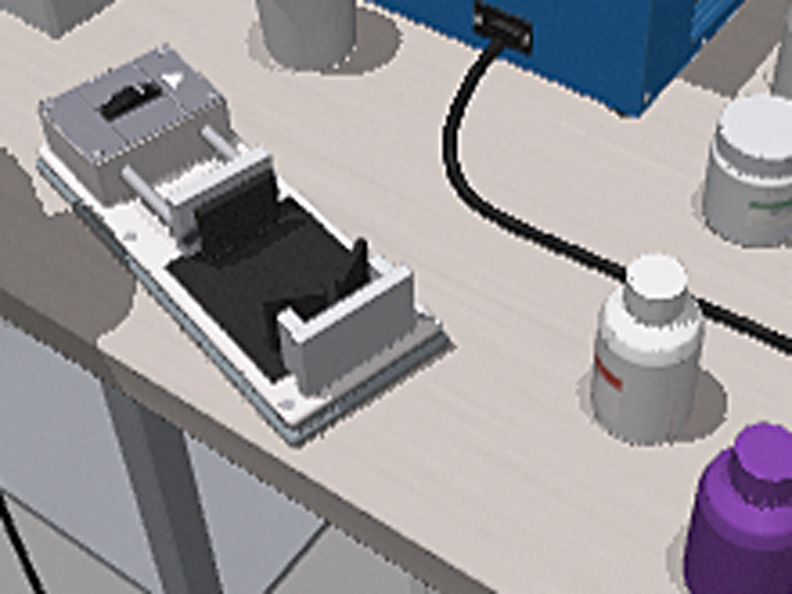

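View pics/c2.png

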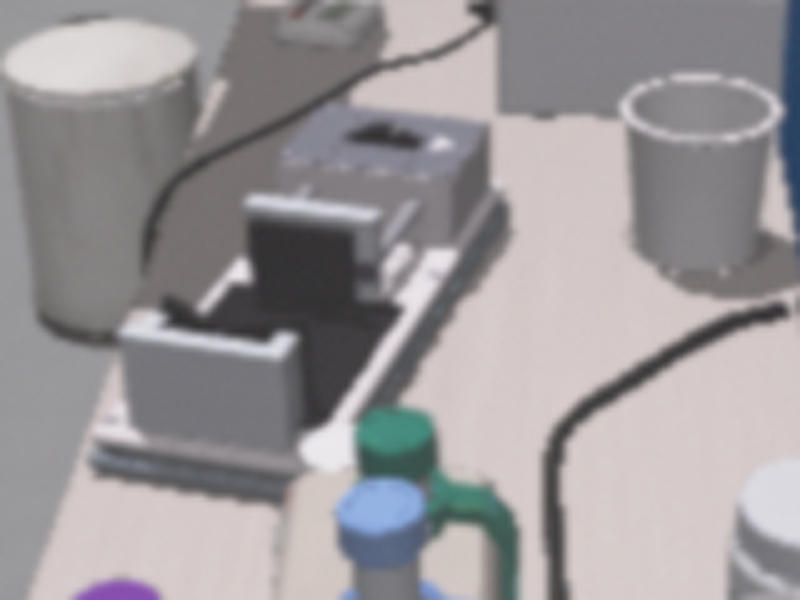

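```bash
python3 - <<'E'
from h import *
ms=eyes.camera_model("scene"); md=eyes.camera_model("side")
d=np.load("pics/scene0.npy")
f=lambda x,y:(130+(x+.5)/3.6-.5,150+(y+.5)/3.6-.5); g=lambda x,y:(160+(x+.5)/5-.5,130+(y+.5)/5-.5)
print("cap",plane(ms,*f(655,274),.115),plane(md,*g(327,447),.115))
for n,p in dict(hA=(40,108),hB=(163,46),hC=(226,103),hD=(98,162)).items(): print(n,plane(ms,*f(*p),.062).round(4))
for n,p in dict(hleft_front=(280,155),hright_front=(487,180),hright_back=(489,125),hleft_back=(318,105)).items(): print(n,plane(md,*g(*p),.062).round(4))
print("wheel",plane(ms,*f(133,98),.069),plane(md,*g(385,134),.069))
print("arrow",plane(ms,*f(174,79),.062),plane(md,*g(440,144),.062))
print("stop top L,R", plane(ms,*f(300,340),.074),plane(ms,*f(410,270),.074))
print("stop top side", plane(md,*g(125,338),.074),plane(md,*g(300,350),.074))
print("jaw top scene back corners", plane(ms,*f(172,208),.074),plane(ms,*f(270,152),.074))
for p in [(655,274),(90,80),(60,110),(180,110)]:
    u,v=map(round,f(*p)); print(p,pt(ms,d[v,u],u,v))
print("jar",plane(ms,*f(765,125),.08), "cup side", plane(md,*g(700,108),.084),"cup scene",plane(ms,214,134,.084))
E
```

```text
cap [ 0.49670553 -0.23207095  0.115     ] [ 0.49050877 -0.23329789  0.115     ]
hA [0.4441 0.1917 0.062 ]
hB [0.5371 0.17   0.062 ]
hC [0.5162 0.0937 0.062 ]
hD [0.4285 0.1226 0.062 ]
hleft_front [0.4273 0.129  0.062 ]
hright_front [0.5397 0.0984 0.062 ]
hright_back [0.5389 0.1674 0.062 ]
hleft_back [0.4413 0.1947 0.062 ]
wheel [0.48033724 0.14133724 0.069     ] [0.48343596 0.14053946 0.069     ]
arrow [0.51520582 0.1391485  0.062     ] [0.51293359 0.14272674 0.062     ]
stop top L,R [ 0.38144804 -0.08133206  0.074     ] [ 0.45602927 -0.10060993  0.074     ]
stop top side [ 0.38399967 -0.08514828  0.074     ] [ 0.4630955  -0.09522329  0.074     ]
jaw top scene back corners [0.4167664  0.04593154 0.074     ] [0.48693459 0.02939759 0.074     ]
(655, 274) [ 0.49715989 -0.23278421  0.1143211 ]
(90, 80) [0.48266416 0.18373582 0.06240829]
(60, 110) [0.45133285 0.18222055 0.06022454]
(180, 110) [0.49403511 0.11253323 0.0633545 ]
jar [ 0.67474284 -0.21596425  0.08      ] cup side [0.65286865 0.14075266 0.084     ] cup scene [0.66349451 0.14592946 0.084     ]
```

servo_tool:
  deltas:
    - {"dx": -0.5, "dy": -0.5, "dz": -0.1, "az": -0.3}
    - {"dx": -1.1, "dy": -1.2, "dz": -0.2, "az": -0.7}
    - {"dx": -1.8, "dy": -1.9, "dz": -0.3, "az": -1.1}
    - {"dx": -2.5, "dy": -2.6, "dz": -0.4, "az": -1.5}
    - {"dx": -3.2, "dy": -3.3, "dz": -0.5, "az": -1.9}
    - {"dx": -3.9, "dy": -4.0, "dz": -0.6, "az": -2.1}
    - {"dx": -4.6, "dy": -4.8, "dz": -0.6, "az": -2.1}
    - {"dx": -5.3, "dy": -5.5, "dz": -0.6, "az": -2.1}
    - {"dx": -5.9, "dy": -6.2, "dz": -0.6, "az": -2.1}
    - {"dx": -6.3, "dy": -6.7, "dz": -0.6, "az": -2.1}

```text
schema error: expected keys dx, dy, dz, ax, ay, az, hand
```

```bash
cat >> h.py <<'E'
from scipy.spatial.transform import Rotation as R
def go(p,yaw_y=None,s=None):
    "deltas in tool units to world TCP p, with tool down and tool y at world angle yaw_y deg"
    s=s or r.get_state(); T=R.from_quat(s['eef_rot']); d=T.inv().apply(np.array(p)-s['tool_pos'])/.06
    a=np.zeros(3)
    if yaw_y is not None:
        t=np.radians(yaw_y); y=np.array([np.cos(t),np.sin(t),0]); z=np.array([0,0,-1.]); G=R.from_matrix(np.c_[np.cross(y,z),y,z])
        a=np.degrees((T.inv()*G).as_rotvec())/6
    print("d",d.round(3),"a",a.round(2),"at",np.round(s['tool_pos'],4),"t",s['clock'],"F",np.round(s['contact_force'],1),"op",round(s['opening']*88,1))
E
python3 - <<'E'
from h import *
go((.44,.03,.3),76)
m,b,d=snap("wrist","1"); print(m['pose'].round(3))
E
```

```text
d [-6.338 -6.688 -0.605] a [-0.02 -0.   -2.09] at [0.2788 0.5588 0.263 ] t 0.1 F [ 0.4 -0.5 -0.1] op 88.3
[[ 0.447 -0.862 -0.24   0.216]
 [ 0.895  0.429  0.122  0.59 ]
 [-0.002 -0.269  0.963  0.385]
 [ 0.     0.     0.     1.   ]]
```

View pics/wrist1.png

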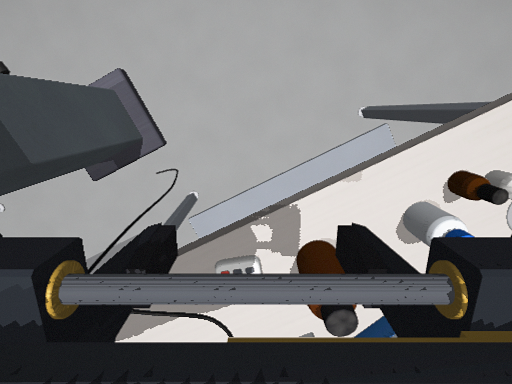

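servo_tool:
  deltas:
    - {"dx": -0.6, "dy": -0.6, "dz": -0.1, "ax": 0, "ay": 0, "az": -0.3, "hand": 60}
    - {"dx": -1.2, "dy": -1.3, "dz": -0.2, "ax": 0, "ay": 0, "az": -0.7, "hand": 60}
    - {"dx": -1.9, "dy": -2.0, "dz": -0.3, "ax": 0, "ay": 0, "az": -1.1, "hand": 60}
    - {"dx": -2.6, "dy": -2.7, "dz": -0.4, "ax": 0, "ay": 0, "az": -1.5, "hand": 60}
    - {"dx": -3.3, "dy": -3.5, "dz": -0.5, "ax": 0, "ay": 0, "az": -1.9, "hand": 60}
    - {"dx": -4.0, "dy": -4.2, "dz": -0.6, "ax": 0, "ay": 0, "az": -2.1, "hand": 60}
    - {"dx": -4.7, "dy": -5.0, "dz": -0.6, "ax": 0, "ay": 0, "az": -2.1, "hand": 60}
    - {"dx": -5.4, "dy": -5.7, "dz": -0.6, "ax": 0, "ay": 0, "az": -2.1, "hand": 60}
    - {"dx": -6.0, "dy": -6.3, "dz": -0.6, "ax": 0, "ay": 0, "az": -2.1, "hand": 60}
    - {"dx": -6.3, "dy": -6.7, "dz": -0.6, "ax": 0, "ay": 0, "az": -2.1, "hand": 60}

```text
clock: 1.4
tool_pos: [0.4383, 0.0279, 0.2996]
eef_rot: [0.123, 0.992, -0.0, 0.0]
contact_force: [0.4, 0.6, -0.5]
opening: 0.683
```

```bash
python3 - <<'E'
from h import *
go((.44,.03,.3),76)
m,b,d=snap("wrist","2"); print(m['pose'].round(3))
E
```

```text
d [-0.019  0.042 -0.007] a [-0.01  0.   -0.02] at [0.4383 0.0279 0.2996] t 1.4 F [ 0.4  0.6 -0.5] op 60.1
[[ 0.244 -0.934 -0.261  0.371]
 [ 0.97   0.235  0.067  0.045]
 [-0.001 -0.269  0.963  0.421]
 [ 0.     0.     0.     1.   ]]
```

View pics/wrist2.png

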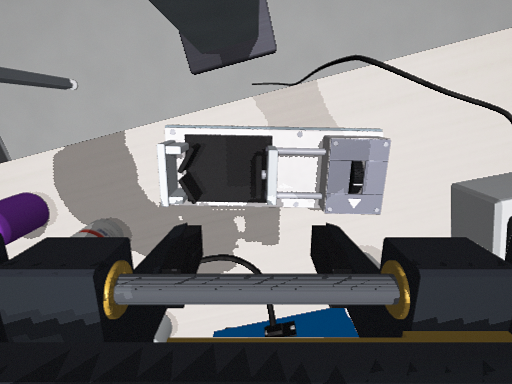

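```bash
python3 - <<'E'
from h import *
crop("wrist",2,150,115,400,225,3.2,"c3")
E
```

```text
(no output)
```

View pics/c3.png

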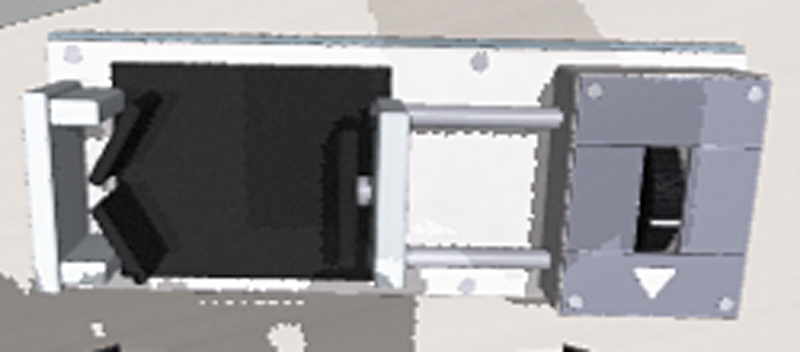

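```bash
cat > fit.py <<'E'
from h import *
from scipy.optimize import least_squares
m=np.load("pics/wrist2_m.npy",allow_pickle=True).item()
ms=eyes.camera_model("scene")
f=lambda x,y:(150+(x+.5)/3.2-.5,115+(y+.5)/3.2-.5)
C=[((578,68),(-50,67,62)),((770,76),(-50,143,62)),((738,318),(50,143,62)),((560,312),(50,67,62)),((113,64),(-48,-122,24)),((390,67),(-48,-2,24)),((376,280),(48,-2,24))]
P=[];Q=[]
for p,c in C:
    P.append(plane(m,*f(*p),c[2]/1e3)[:2]); Q.append(np.array(c[:2])/1e3)
P=np.array(P);Q=np.array(Q)
def res(v):
    c,s=np.cos(v[2]),np.sin(v[2]); return ((Q@np.array([[c,s],[-s,c]])+v[:2])-P).ravel()
o=least_squares(res,[.456,.042,-.24]); print(o.x[:2].round(4),np.degrees(o.x[2]).round(2)); print((res(o.x)*1e3).round(1).reshape(-1,2))
c,s=np.cos(o.x[2]),np.sin(o.x[2])
W=lambda x,y:(o.x[:2]+np.array([c*x-s*y,s*x+c*y])/1e3).round(4)
print("seat",W(0,-85),"place",W(0,-75),"wheel",W(0,105))
wt=plane(m,*f(663,200),.069)[:2]; print("wheel seen",wt, "local",(np.array([[c,s],[-s,c]])@(wt-o.x[:2])*1e3).round(1))
jt=plane(m,*f(376,103),.074)[:2]; print("jaw face top local",(np.array([[c,s],[-s,c]])@(jt-o.x[:2])*1e3).round(1))
for n in["wheel"]: print(proj(ms,[*W(0,105),.069]), proj(ms,[*W(0,-143),.074]))
E
python3 fit.py
```

```text
[0.454  0.0468] -14.96
[[ 0.7 -1.3]
 [-0.7  1.1]
 [ 0.2  0.3]
 [ 1.1 -2.2]
 [-1.8 -1.9]
 [-0.7  0.4]
 [ 1.1  3.6]]
seat [ 0.4321 -0.0353] place [ 0.4347 -0.0257] wheel [0.4811 0.1482]
wheel seen [0.47966196 0.14734206] local [ -1.2 103.8]
jaw face top local [-38.   -9.7]
(np.float64(164.70546438973747), np.float64(175.62540723162613)) (np.float64(228.28279320742587), np.float64(234.73835995886802))
```

```bash
python3 - <<'E'
from h import *
m0=np.load("pics/wrist2_m.npy",allow_pickle=True).item()
go((.44,.03,.3),76)
m,b,d=snap("wrist","3"); print((m['pose']-m0['pose'])[:3,3])
print(np.abs(b.astype(int)-cv2.imread("pics/wrist2.png")).mean())
d=np.load("pics/wrist3.npy")
for u,v in [(340,150),(375,200),(340,205)]: print(pt(m,d[v,u],u,v))
p=np.load("pics/scene0.npy"); ms=eyes.camera_model("scene")
for u,v in [(155,172),(147,180),(180,180)]: print(pt(ms,p[v,u],u,v))
E
```

```text
d [-0.002  0.099 -0.011] a [-0.03  0.   -0.06] at [0.4384 0.0243 0.2994] t 1.45 F [ 0.  -2.4 -0. ] op 59.7
[ 0.00023605 -0.0029678  -0.00021562]
6.693016899956597
[0.44255897 0.12989105 0.06221238]
[0.51834307 0.16292867 0.06168955]
[0.51395571 0.11761471 0.0614329 ]
[0.48266416 0.18373582 0.06240829]
[0.45174683 0.1789064  0.06154549]
[0.49403511 0.11253323 0.0633545 ]
```

```bash
python3 - <<'E'
from h import *
go((.44,.03,.3),75)
m,b,d=snap("wrist","4"); go((.44,.03,.3),75); m2=eyes.camera_model("wrist"); print((m2['pose']-m['pose'])[:3,3])
crop("wrist",4,150,115,400,225,3.2,"c4")
E
```

```text
d [-0.02   0.057 -0.01 ] a [-0.02 -0.    0.11] at [0.438  0.027  0.2994] t 1.5 F [-0.2 -0.1  1. ] op 59.7
d [-0.034  0.018 -0.008] a [-0.   -0.    0.14] at [0.4378 0.0295 0.2995] t 1.55 F [-0.1  0.6  0.3] op 60.0
[-0.00029992  0.00207874  0.00013305]
```

View pics/c4.png

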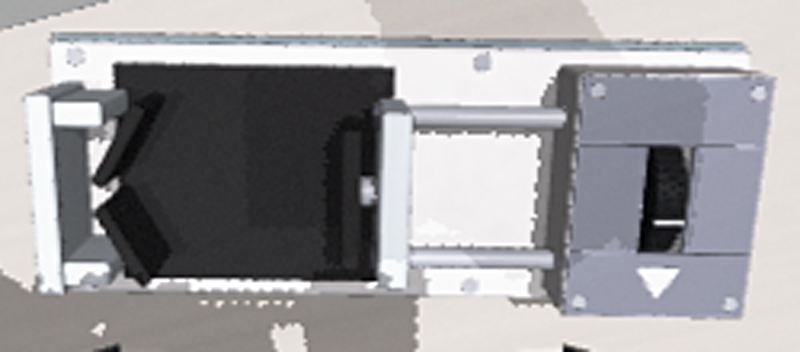

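```bash
sed -i 's/wrist2_m/wrist4_m/; s/(578,68),/(580,67),/; s/(770,76)/(775,76)/; s/(738,318)/(743,318)/; s/(560,312)/(563,313)/; s/(113,64)/(115,64)/; s/(390,67)/(393,67)/; s/(376,280)/(380,280)/; s/663,200/666,200/; s/376,103/380,103/' fit.py; python3 fit.py
```

```text
[0.4539 0.0469] -15.07
[[ 1.2 -0.8]
 [-1.   0.7]
 [ 0.  -0.2]
 [ 0.8 -1.9]
 [-1.5 -1.5]
 [-0.7  0.4]
 [ 1.2  3.3]]
seat [ 0.4318 -0.0352] place [ 0.4344 -0.0255] wheel [0.4812 0.1483]
wheel seen [0.47971947 0.14710226] local [ -1.1 103.5]
jaw face top local [-38.   -9.4]
(np.float64(164.70502633338054), np.float64(175.5871743589971)) (np.float64(228.08026965942446), np.float64(234.82219888239692))
```

```bash
python3 - <<'E'
from h import *
s=r.get_state(); m=eyes.camera_model("wrist")
for t in [(.494,-.232,.22),(.53,-.24,.22),(.53,-.24,.26)]:
    mm=dict(m); P=m['pose'].copy(); P[:3,3]+=np.array(t)-s['tool_pos']; mm['pose']=P; print(t,proj(mm,(.494,-.232,.115))); go(t,75)
E
```

```text
(0.494, -0.232, 0.22) (np.float64(256.01489872988276), np.float64(198.45830576893775))
d [-1.974 -3.996  1.326] a [-0.   -0.    0.14] at [0.4378 0.0295 0.2995] t 1.55 F [-0.1  0.6  0.3] op 60.0
(0.53, -0.24, 0.22) (np.float64(254.68988440078738), np.float64(153.78486046566496))
d [-2.588 -3.979  1.325] a [-0.   -0.    0.14] at [0.4378 0.0295 0.2995] t 1.55 F [-0.1  0.6  0.3] op 60.0
(0.53, -0.24, 0.26) (np.float64(254.95004643070038), np.float64(147.4816080878626))
d [-2.588 -3.979  0.659] a [-0.   -0.    0.14] at [0.4378 0.0295 0.2995] t 1.55 F [-0.1  0.6  0.3] op 60.0
```

servo_tool:
  deltas:
    - {"dx": -0.3, "dy": -0.6, "dz": 0.1, "ax": 0, "ay": 0, "az": 0.1, "hand": 60}
    - {"dx": -0.7, "dy": -1.4, "dz": 0.3, "ax": 0, "ay": 0, "az": 0.1, "hand": 60}
    - {"dx": -1.1, "dy": -2.2, "dz": 0.6, "ax": 0, "ay": 0, "az": 0.1, "hand": 60}
    - {"dx": -1.5, "dy": -3.0, "dz": 0.9, "ax": 0, "ay": 0, "az": 0.1, "hand": 60}
    - {"dx": -1.8, "dy": -3.6, "dz": 1.2, "ax": 0, "ay": 0, "az": 0.1, "hand": 60}
    - {"dx": -1.95, "dy": -3.9, "dz": 1.3, "ax": 0, "ay": 0, "az": 0.1, "hand": 60}
    - {"dx": -1.97, "dy": -4.0, "dz": 1.33, "ax": 0, "ay": 0, "az": 0.1, "hand": 60}
    - {"dx": -1.97, "dy": -4.0, "dz": 1.33, "ax": 0, "ay": 0, "az": 0.1, "hand": 60}

```text
clock: 2.55
tool_pos: [0.4951, -0.2288, 0.2204]
eef_rot: [0.125, 0.992, 0.001, 0.0]
contact_force: [0.6, -0.2, 0.6]
opening: 0.684
```

```bash
python3 - <<'E'
from h import *
go((.494,-.232,.22),75)
m,b,d=snap("wrist","5"); go((.494,-.232,.22),75)
E
```

```text
d [ 0.005 -0.057  0.006] a [0.01 0.   0.1 ] at [ 0.4951 -0.2288  0.2204] t 2.55 F [ 0.6 -0.2  0.6] op 60.2
d [ 0.005 -0.062  0.009] a [0.01 0.   0.11] at [ 0.4952 -0.2285  0.2205] t 2.6 F [ 0.3  0.6 -0.6] op 60.1
```

View pics/wrist5.png

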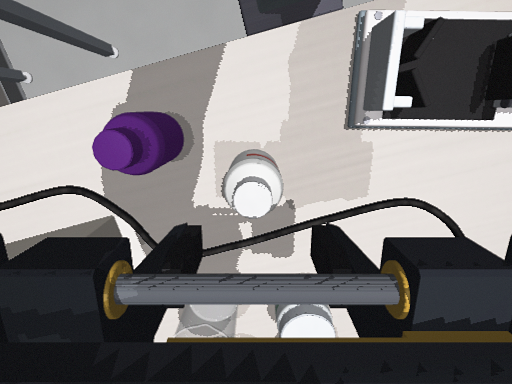

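```bash
python3 - <<'E'
from h import *
m=np.load("pics/wrist5_m.npy",allow_pickle=True).item(); d=np.load("pics/wrist5.npy")
print(plane(m,252.8,199.5,.115), pt(m,d[200,253],253,200))
b=plane(m,*(252.8,199.5),.115)
go((b[0],b[1],.124),75)
E
```

```text
[ 0.49551414 -0.23148533  0.115     ] [ 0.49581694 -0.23138804  0.115519  ]
d [-0.017 -0.049  1.609] a [0.01 0.   0.11] at [ 0.4952 -0.2285  0.2205] t 2.6 F [ 0.3  0.6 -0.6] op 60.1
```

servo_tool:
  deltas:
    - {"dx": 0, "dy": -0.03, "dz": 0.4, "ax": 0, "ay": 0, "az": 0.1, "hand": 60}
    - {"dx": 0, "dy": -0.05, "dz": 1.0, "ax": 0, "ay": 0, "az": 0.1, "hand": 60}
    - {"dx": -0.01, "dy": -0.05, "dz": 1.4, "ax": 0, "ay": 0, "az": 0.1, "hand": 60}
    - {"dx": -0.01, "dy": -0.05, "dz": 1.65, "ax": 0, "ay": 0, "az": 0.1, "hand": 60}
    - {"dx": -0.01, "dy": -0.05, "dz": 1.65, "ax": 0, "ay": 0, "az": 0.1, "hand": 60}
    - {"dx": -0.01, "dy": -0.05, "dz": 1.65, "ax": 0, "ay": 0, "az": 0.1, "hand": 28}
    - {"dx": -0.01, "dy": -0.05, "dz": 1.65, "ax": 0, "ay": 0, "az": 0.1, "hand": 28}
    - {"dx": -0.01, "dy": -0.05, "dz": 1.65, "ax": 0, "ay": 0, "az": 0.1, "hand": 28}
    - {"dx": -0.01, "dy": -0.05, "dz": 1.65, "ax": 0, "ay": 0, "az": 0.1, "hand": 28}
  newtons: 25

```text
clock: 3.72
tool_pos: [0.4951, -0.2336, 0.1215]
eef_rot: [0.131, 0.991, 0.0, 0.001]
contact_force: [0.8, 1.2, 5.1]
opening: 0.374
```

```bash
python3 - <<'E'
from h import *
go((.494,-.232,.22),75)
E
```

```text
d [ 0.023  0.021 -1.642] a [ 0.    0.01 -0.02] at [ 0.4951 -0.2336  0.1215] t 3.725 F [0.8 1.2 5.1] op 32.9
```

servo_tool:
  deltas:
    - {"dx": 0, "dy": 0, "dz": -0.2, "ax": 0, "ay": 0, "az": 0, "hand": 28}
    - {"dx": 0, "dy": 0, "dz": -0.7, "ax": 0, "ay": 0, "az": 0, "hand": 28}
    - {"dx": 0, "dy": 0, "dz": -1.3, "ax": 0, "ay": 0, "az": 0, "hand": 28}
    - {"dx": 0, "dy": 0, "dz": -1.8, "ax": 0, "ay": 0, "az": 0, "hand": 28}
    - {"dx": 0, "dy": 0, "dz": -2.0, "ax": 0, "ay": 0, "az": 0, "hand": 28}
    - {"dx": 0, "dy": 0, "dz": -2.0, "ax": 0, "ay": 0, "az": 0, "hand": 28}

```text
clock: 4.47
tool_pos: [0.4946, -0.2338, 0.2412]
eef_rot: [0.132, 0.991, -0.0, 0.0]
contact_force: [0.1, -0.4, -2.1]
opening: 0.376
```

```bash
python3 - <<'E'
from h import *
go((.4346,-.0265,.24),75)
m,b,d=snap("wrist","6");snap("scene","6")
crop("scene",6,130,120,350,285,3.6,"c6")
E
```

```text
d [1.867 3.074 0.018] a [-0.    0.01 -0.02] at [ 0.4946 -0.2338  0.2412] t 4.475 F [ 0.1 -0.4 -2.1] op 33.1
```

View pics/wrist6.png

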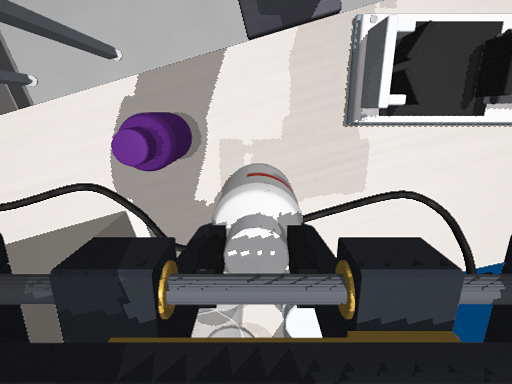

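View pics/c6.png

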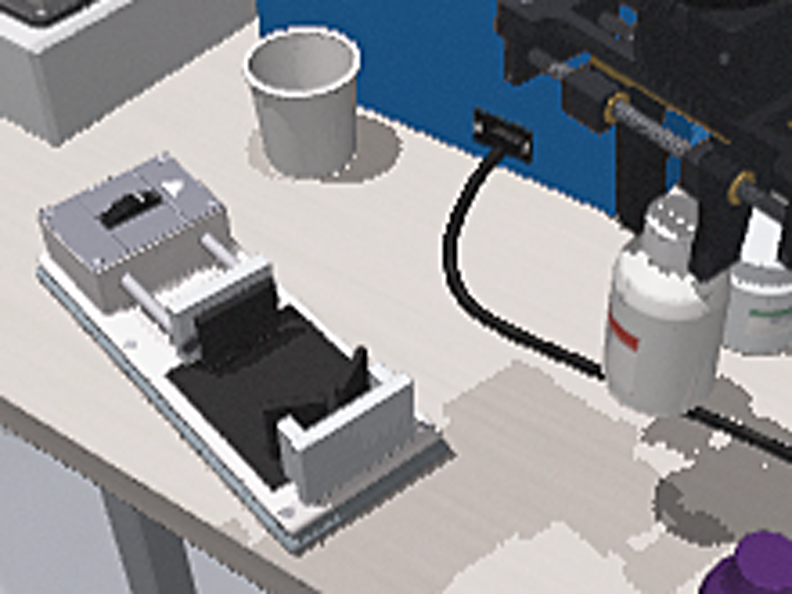

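servo_tool:
  deltas:
    - {"dx": 0.2, "dy": 0.3, "dz": 0, "ax": 0, "ay": 0, "az": 0, "hand": 28}
    - {"dx": 0.5, "dy": 0.8, "dz": 0, "ax": 0, "ay": 0, "az": 0, "hand": 28}
    - {"dx": 0.9, "dy": 1.5, "dz": 0, "ax": 0, "ay": 0, "az": 0, "hand": 28}
    - {"dx": 1.3, "dy": 2.1, "dz": 0, "ax": 0, "ay": 0, "az": 0, "hand": 28}
    - {"dx": 1.6, "dy": 2.6, "dz": 0, "ax": 0, "ay": 0, "az": 0, "hand": 28}
    - {"dx": 1.8, "dy": 2.95, "dz": 0, "ax": 0, "ay": 0, "az": 0, "hand": 28}
    - {"dx": 1.87, "dy": 3.05, "dz": 0.3, "ax": 0, "ay": 0, "az": 0, "hand": 28}
    - {"dx": 1.87, "dy": 3.05, "dz": 0.7, "ax": 0, "ay": 0, "az": 0, "hand": 28}
    - {"dx": 1.87, "dy": 3.05, "dz": 1.0, "ax": 0, "ay": 0, "az": 0, "hand": 28}
    - {"dx": 1.87, "dy": 3.05, "dz": 1.0, "ax": 0, "ay": 0, "az": 0, "hand": 28}

```text
clock: 5.82
tool_pos: [0.4327, -0.0276, 0.1793]
eef_rot: [0.131, 0.991, -0.0, -0.002]
contact_force: [-0.0, -0.4, -2.9]
opening: 0.38
```

```bash
python3 - <<'E'
from h import *
go((.4338,-.0275,.147),75)
snap("side","7");snap("scene","7")
crop("scene",7,130,120,350,285,3.6,"c7")
crop("side",7,160,110,320,230,5,"c8")
E
```

```text
d [-0.02   0.007  0.538] a [-0.01 -0.04 -0.01] at [ 0.4327 -0.0276  0.1793] t 5.825 F [-0.  -0.4 -2.9] op 33.4
```

View pics/c7.png

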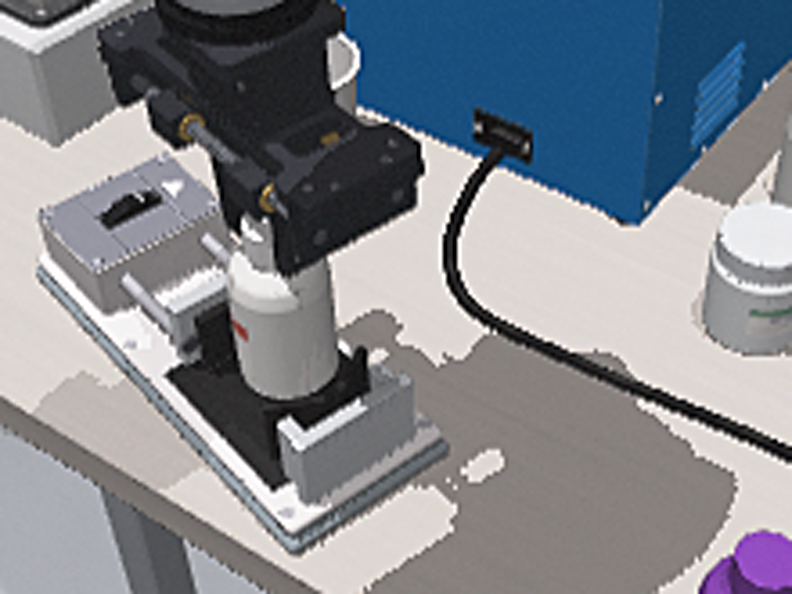

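View pics/c8.png

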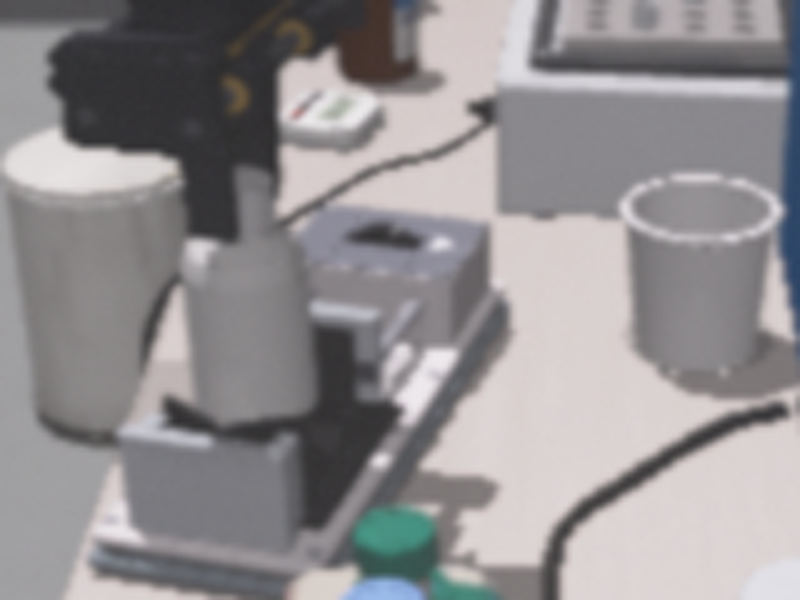

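```bash
python3 - <<'E'
from h import *
ms=eyes.camera_model("scene"); md=eyes.camera_model("side")
f=lambda x,y:(130+(x+.5)/3.6-.5,120+(y+.5)/3.6-.5); g=lambda x,y:(160+(x+.5)/5-.5,110+(y+.5)/5-.5)
a=np.radians(75);yh=np.array([np.cos(a),np.sin(a)]);xh=np.array([yh[1],-yh[0]])
def ell(m,inv,cx,cy,z):
    t=np.linspace(0,2*np.pi,60); P=np.array([proj(m,(cx+.029*np.cos(q),cy+.029*np.sin(q),z)) for q in t]); return P
for nm,m in(("scene",ms),("side",md)):
    P=ell(m,None,.4335,-.0270,.058)
    if nm=="scene": Q=(P-[130,120]+.5)*3.6-.5
    else: Q=(P-[160,110]+.5)*5-.5
    print(nm,Q.min(0),Q.max(0))
# clamp model under each camera for current estimate
o=np.array([.4539,.0469])
for dy in (0,-.004):
  for L in [(-40,-142,74),(40,-142,74),(-50,67,62),(50,67,62),(50,143,62),(-50,143,62)]:
    w=o+[0,dy]+xh*L[0]/1e3+yh*L[1]/1e3; p=np.array(proj(ms,[*w,L[2]/1e3])); q=np.array(proj(md,[*w,L[2]/1e3]))
    print(dy,L,((p-[130,120]+.5)*3.6-.5).round(),((q-[160,110]+.5)*5-.5).round())
E
```

```text
scene [237.62141955 332.33145752] [336.54292089 405.13359031]
side [193.35462871 375.1719701 ] [316.66547325 435.88442888]
0 (-40, -142, 74) [294. 450.] [115. 432.]
0 (40, -142, 74) [410. 378.] [282. 456.]
0 (-50, 67, 62) [ 89. 274.] [271. 259.]
0 (50, 67, 62) [224. 206.] [449. 280.]
0 (50, 143, 62) [163. 151.] [490. 221.]
0 (-50, 143, 62) [ 32. 214.] [321. 203.]
-0.004 (-40, -142, 74) [300. 454.] [113. 437.]
-0.004 (40, -142, 74) [415. 381.] [281. 461.]
-0.004 (-50, 67, 62) [ 94. 276.] [270. 262.]
-0.004 (50, 67, 62) [228. 208.] [448. 283.]
-0.004 (50, 143, 62) [167. 153.] [490. 224.]
-0.004 (-50, 143, 62) [ 36. 216.] [320. 206.]
```

servo_tool:
  deltas:
    - {"dx": -0.02, "dy": 0, "dz": 0.2, "ax": 0, "ay": 0, "az": 0, "hand": 28}
    - {"dx": -0.02, "dy": 0, "dz": 0.4, "ax": 0, "ay": 0, "az": 0, "hand": 28}
    - {"dx": -0.02, "dy": 0, "dz": 0.5, "ax": 0, "ay": 0, "az": 0, "hand": 28}
    - {"dx": -0.02, "dy": 0, "dz": 0.55, "ax": 0, "ay": 0, "az": 0, "hand": 28}
    - {"dx": -0.02, "dy": 0, "dz": 0.57, "ax": 0, "ay": 0, "az": 0, "hand": 28}
    - {"dx": -0.02, "dy": 0, "dz": 0.57, "ax": 0, "ay": 0, "az": 0, "hand": 28}

```text
clock: 6.68
tool_pos: [0.4353, -0.028, 0.1468]
eef_rot: [0.132, 0.991, 0.0, 0.0]
contact_force: [-0.6, -0.1, -1.1]
opening: 0.376
```

```bash
python3 - <<'E'
from h import *
go((.4338,-.0275,.147),75)
E
```

```text
d [ 0.026  0.001 -0.004] a [ 0.    0.   -0.02] at [ 0.4353 -0.028   0.1468] t 6.675 F [-0.6 -0.1 -1.1] op 33.0
```

servo_tool:
  deltas:
    - {"dx": 0, "dy": 0, "dz": 0.02, "ax": 0, "ay": 0, "az": 0, "hand": 28}
    - {"dx": 0, "dy": 0, "dz": 0.02, "ax": 0, "ay": 0, "az": 0, "hand": 28}
    - {"dx": 0, "dy": 0, "dz": 0.02, "ax": 0, "ay": 0, "az": 0, "hand": 40}
    - {"dx": 0, "dy": 0, "dz": 0.02, "ax": 0, "ay": 0, "az": 0, "hand": 55}
    - {"dx": 0, "dy": 0, "dz": 0.02, "ax": 0, "ay": 0, "az": 0, "hand": 60}
    - {"dx": 0, "dy": 0, "dz": 0.02, "ax": 0, "ay": 0, "az": 0, "hand": 60}
    - {"dx": 0, "dy": 0, "dz": -0.3, "ax": 0, "ay": 0, "az": 0, "hand": 60}
    - {"dx": 0, "dy": 0, "dz": -0.9, "ax": 0, "ay": 0, "az": 0, "hand": 60}
    - {"dx": 0, "dy": 0, "dz": -1.6, "ax": 0, "ay": 0, "az": 0, "hand": 60}
    - {"dx": 0, "dy": 0, "dz": -1.8, "ax": 0, "ay": 0, "az": 0, "hand": 60}

```text
clock: 7.92
tool_pos: [0.4361, -0.028, 0.2566]
eef_rot: [0.132, 0.991, 0.0, 0.002]
contact_force: [0.6, -0.7, 0.8]
opening: 0.682
```

```bash
python3 - <<'E'
from h import *
go((.47,.09,.255),75)
snap("wrist","9")
E
```

```text
d [-0.032  2.046  0.03 ] a [ 0.01  0.04 -0.02] at [ 0.4361 -0.028   0.2566] t 7.925 F [ 0.6 -0.7  0.8] op 60.0
```

View pics/wrist9.png

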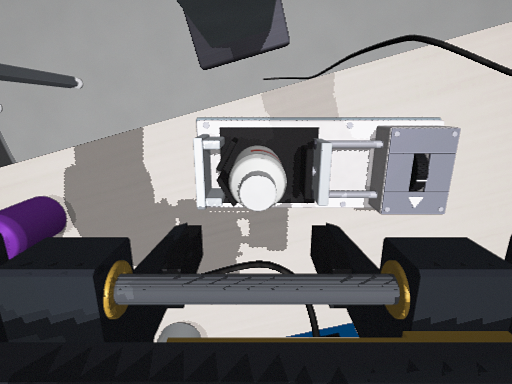

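servo_tool:
  deltas:
    - {"dx": 0, "dy": 0.4, "dz": 0, "ax": 0, "ay": 0, "az": 0, "hand": 0}
    - {"dx": 0, "dy": 1.1, "dz": 0, "ax": 0, "ay": 0, "az": 0, "hand": 0}
    - {"dx": 0, "dy": 1.9, "dz": 0.3, "ax": 0, "ay": 0, "az": 0, "hand": 0}
    - {"dx": 0, "dy": 2.6, "dz": 0.8, "ax": 0, "ay": 0, "az": 0, "hand": 0}
    - {"dx": 0, "dy": 2.9, "dz": 1.2, "ax": 0, "ay": 0, "az": 0, "hand": 0}
    - {"dx": 0, "dy": 3.0, "dz": 1.4, "ax": 0, "ay": 0, "az": 0, "hand": 0}
    - {"dx": 0, "dy": 3.0, "dz": 1.4, "ax": 0, "ay": 0, "az": 0, "hand": 0}
    - {"dx": 0, "dy": 3.0, "dz": 1.4, "ax": 0, "ay": 0, "az": 0, "hand": 0}
  newtons: 20

```text
clock: 8.98
tool_pos: [0.4822, 0.1445, 0.1711]
eef_rot: [0.132, 0.991, -0.0, 0.0]
contact_force: [0.2, 0.6, 0.2]
opening: 0.007
```

```bash
python3 - <<'E'
from h import *
go((.481,.146,.17),75)
snap("wrist","10")
go((.481,.146,.17),75)
E
```

```text
d [0.026 0.02  0.019] a [-0.01  0.   -0.04] at [0.4822 0.1445 0.1711] t 8.975 F [0.2 0.6 0.2] op 0.6
d [0.029 0.017 0.023] a [-0.    0.01 -0.04] at [0.4824 0.1446 0.1714] t 9.025 F [0.4 0.3 0. ] op 0.5
```

View pics/wrist10.png

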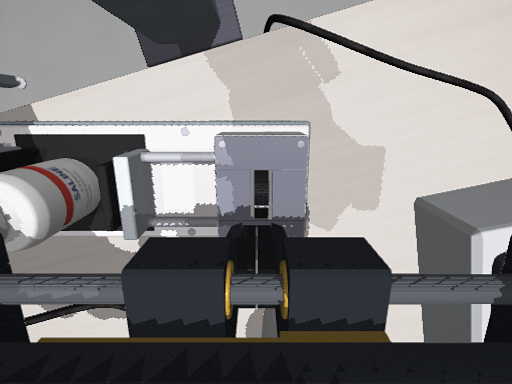

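```bash
python3 - <<'E'
from h import *
crop("wrist",10,200,120,320,250,4.6,"c10")
E
```

View pics/c10.png

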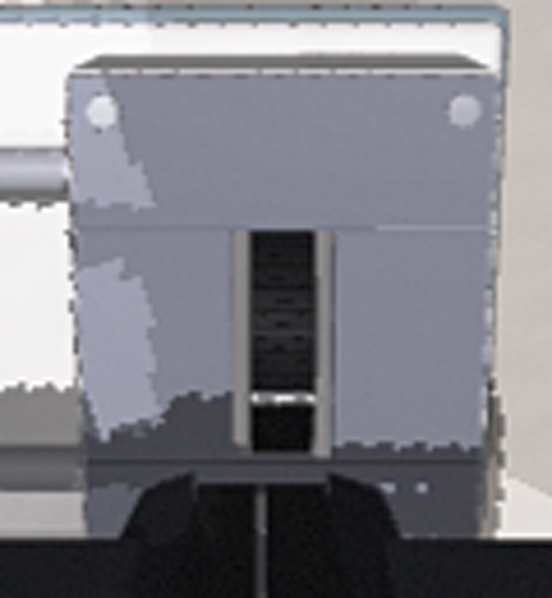

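```bash
python3 - <<'E'
from h import *
m=np.load("pics/wrist10_m.npy",allow_pickle=True).item()
f=lambda x,y:(200+(x+.5)/4.6-.5,120+(y+.5)/4.6-.5)
P=[plane(m,*f(*p),.062)[:2] for p in [(234,228),(335,228),(331,458),(237,458),(70,72),(497,75)]]
for p in P: print(p.round(4))
print("slot centre",np.mean(P[:4],0)); print("dirs",np.degrees(np.arctan2(*(P[5]-P[4])[::-1])),np.linalg.norm(P[5]-P[4]),np.linalg.norm(P[1]-P[0]),np.linalg.norm(P[2]-P[1]))
print("slot from 4th:", )
s=np.mean(P[:4],0); a=np.radians(75);yh=np.array([np.cos(a),np.sin(a)])
w=plane(m,*f(283,345),.069)[:2];print("wheel ctr",w)
# finger offset: wheel under +y finger half means TCP = wheel - 9mm*yh (finger at +y)
t=s-.0087*yh; print("tcp",t); go((t[0],t[1],.17),75.0)
print(m['pose'][:3,3])
ms=eyes.camera_model("scene");print(proj(ms,[*s,.062]))
E
```

```text
[0.4582 0.1462]
[0.4629 0.1635]
[0.5049 0.152 ]
[0.5003 0.1351]
[0.4246 0.1264]
[0.4443 0.1969]
slot centre [0.48158234 0.14920635]
dirs 74.38395626081665 0.07329284112255809 0.017888546363857893 0.043502687644735874
slot from 4th:
wheel ctr [0.4793572  0.14945755]
tcp [0.47933061 0.1408028 ]
d [ 0.033 -0.074  0.023] a [-0.    0.01 -0.04] at [0.4824 0.1446 0.1714] t 9.025 F [0.4 0.3 0. ] op 0.5
[0.4147441  0.16320189 0.29290514]
(np.float64(165.05757854981326), np.float64(177.6042580981057))
```

```bash
python3 - <<'E'
from h import *
m=np.load("pics/wrist10_m.npy",allow_pickle=True).item()
p0=np.array([.4822,.1445,.1711]); T=R.from_quat([.132,.991,0,0])
for t in [(.009,0,.025),(.009,0,.015),(.009,.0175,.025),(.009,-.0175,.025)]:
    u=np.array(proj(m,p0+T.apply(t))); print(t,u,(u-[200,120]+.5)*4.6-.5)
E
```

```text
(0.009, 0, 0.025) [255.92375059 225.7231949 ] [259.04925273 488.12669654]
(0.009, 0, 0.015) [255.88109654 233.24308032] [258.85304408 522.71816945]
(0.009, 0.0175, 0.025) [287.89616888 225.71157978] [406.12237683 488.07326697]
(0.009, -0.0175, 0.025) [223.96120838 225.73480644] [112.02155854 488.18010961]
```

servo_tool:
  deltas:
    - {"dx": 0.1, "dy": -0.04, "dz": 0.3, "ax": 0, "ay": 0, "az": 0, "hand": 0}
    - {"dx": 0.2, "dy": -0.04, "dz": 0.8, "ax": 0, "ay": 0, "az": 0, "hand": 0}
    - {"dx": 0.2, "dy": -0.04, "dz": 1.1, "ax": 0, "ay": 0, "az": 0, "hand": 0}
    - {"dx": 0.2, "dy": -0.04, "dz": 1.2, "ax": 0, "ay": 0, "az": 0, "hand": 0}
    - {"dx": 0.2, "dy": -0.04, "dz": 1.25, "ax": 0, "ay": 0, "az": 0, "hand": 0}
    - {"dx": 0.2, "dy": -0.04, "dz": 1.25, "ax": 0, "ay": 0, "az": 0, "hand": 0}

```text
clock: 9.78
tool_pos: [0.4704, 0.1465, 0.0963]
eef_rot: [0.132, 0.991, 0.0, 0.001]
contact_force: [-0.2, -0.7, -0.1]
opening: 0.004
```

```bash
cat > st.py <<'E'
from h import *
def loc():
    s=r.get_state(); o=np.array([.4812,.148]); a=np.radians(75);yh=np.array([np.cos(a),np.sin(a)]);xh=np.array([yh[1],-yh[0]])
    p=np.array(s['tool_pos']); d=p[:2]-o; F=np.array(s['contact_force'])
    print("t",s['clock'],"local mm x %.1f y %.1f z %.1f"%(d@xh*1e3,d@yh*1e3,p[2]*1e3),"F x %.1f y %.1f z %.1f"%(F[:2]@xh,F[:2]@yh,F[2]))
if __name__=="__main__": loc()
E
python3 st.py
```

```text
t 9.775 local mm x -10.1 y -4.2 z 96.3 F x 0.0 y -0.7 z -0.1
```

servo_tool:
  deltas:
    - {"dx": 0, "dy": 0, "dz": 0.04, "ax": 0, "ay": 0, "az": 0, "hand": 0}
    - {"dx": 0, "dy": 0, "dz": 0.07, "ax": 0, "ay": 0, "az": 0, "hand": 0}
    - {"dx": 0, "dy": 0, "dz": 0.08, "ax": 0, "ay": 0, "az": 0, "hand": 0}
    - {"dx": 0, "dy": 0, "dz": 0.08, "ax": 0, "ay": 0, "az": 0, "hand": 0}

```text
clock: 10.28
tool_pos: [0.4705, 0.1467, 0.0917]
eef_rot: [0.132, 0.991, 0.0, 0.001]
contact_force: [-1.0, -0.2, 7.9]
opening: 0.009
```

```bash
python3 st.py
```

```text
t 10.275 local mm x -10.0 y -4.0 z 91.7 F x -0.9 y -0.5 z 7.9
```

servo_tool:
  deltas:
    - {"dx": 0, "dy": 0, "dz": 0.02, "ax": 0, "ay": 0, "az": 0, "hand": 0}
    - {"dx": -0.07, "dy": 0, "dz": 0.02, "ax": 0, "ay": 0, "az": 0, "hand": 0}
    - {"dx": -0.14, "dy": 0, "dz": 0.02, "ax": 0, "ay": 0, "az": 0, "hand": 0}
    - {"dx": -0.21, "dy": 0, "dz": 0.02, "ax": 0, "ay": 0, "az": 0, "hand": 0}
    - {"dx": -0.28, "dy": 0, "dz": 0.02, "ax": 0, "ay": 0, "az": 0, "hand": 0}
    - {"dx": -0.35, "dy": 0, "dz": 0.02, "ax": 0, "ay": 0, "az": 0, "hand": 0}
    - {"dx": -0.35, "dy": 0, "dz": 0.02, "ax": 0, "ay": 0, "az": 0, "hand": 0}

```text
clock: 11.15
tool_pos: [0.4907, 0.1412, 0.0908]
eef_rot: [0.132, 0.991, 0.0, 0.001]
contact_force: [-0.6, -1.1, 10.9]
opening: 0.005
```

```bash
python3 st.py; python3 - <<'E'
from h import *
snap("scene","11"); snap("wrist","11")
crop("scene",11,130,120,350,285,3.6,"c11")
E
```

```text
t 11.15 local mm x 11.0 y -4.1 z 90.8 F x -0.3 y -1.3 z 10.9
```

View pics/c11.png

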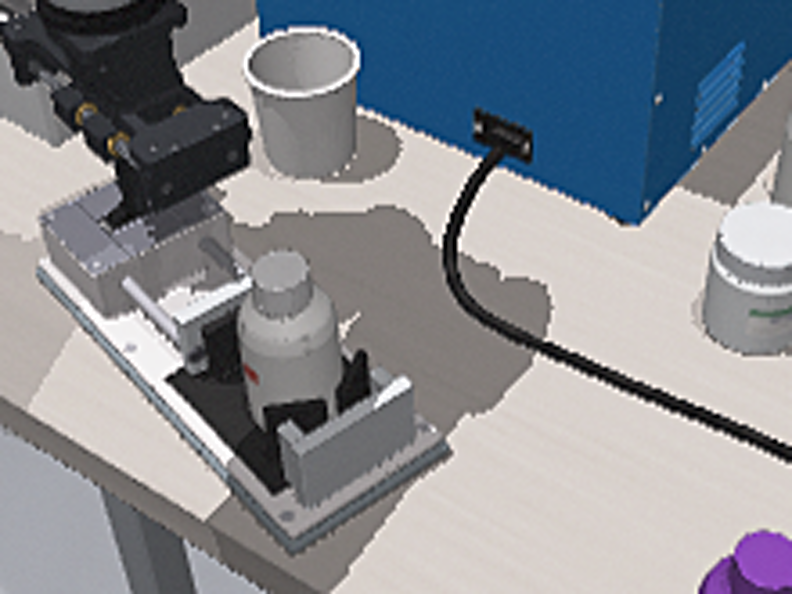

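View pics/wrist11.png

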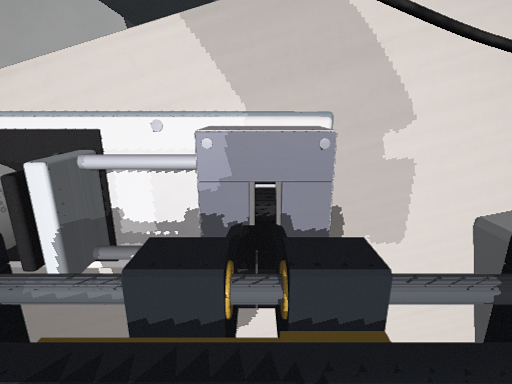

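servo_tool:
  deltas:
    - {"dx": 0, "dy": 0, "dz": -0.15, "ax": 0, "ay": 0, "az": 0, "hand": 0}
    - {"dx": 0.2, "dy": 0, "dz": -0.15, "ax": 0, "ay": 0, "az": 0, "hand": 0}
    - {"dx": 0.36, "dy": 0, "dz": -0.12, "ax": 0, "ay": 0, "az": 0, "hand": 0}
    - {"dx": 0.36, "dy": 0, "dz": -0.04, "ax": 0, "ay": 0, "az": 0, "hand": 0}
    - {"dx": 0.36, "dy": 0, "dz": 0.0, "ax": 0, "ay": 0, "az": 0, "hand": 0}
    - {"dx": 0.29, "dy": 0, "dz": 0, "ax": 0, "ay": 0, "az": 0, "hand": 0}
    - {"dx": 0.21, "dy": 0, "dz": 0, "ax": 0, "ay": 0, "az": 0, "hand": 0}
    - {"dx": 0.13, "dy": 0, "dz": 0, "ax": 0, "ay": 0, "az": 0, "hand": 0}
    - {"dx": 0.06, "dy": 0, "dz": 0, "ax": 0, "ay": 0, "az": 0, "hand": 0}
    - {"dx": -0.02, "dy": 0, "dz": 0, "ax": 0, "ay": 0, "az": 0, "hand": 0}

```text
clock: 12.5
tool_pos: [0.4911, 0.1408, 0.0902]
eef_rot: [0.131, 0.991, -0.0, -0.0]
contact_force: [-2.3, -0.9, 11.7]
opening: 0.005
```

```bash
python3 st.py; python3 - <<'E'
from h import *
snap("wrist","12")
E
```

```text
t 12.5 local mm x 11.4 y -4.4 z 90.2 F x -2.0 y -1.4 z 11.7
```

View pics/wrist12.png

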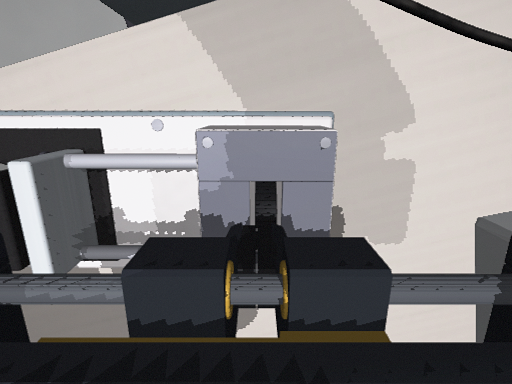

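servo_tool:
  deltas:
    - {"dx": 0, "dy": 0, "dz": -0.15, "ax": 0, "ay": 0, "az": 0, "hand": 0}
    - {"dx": 0.2, "dy": 0, "dz": -0.15, "ax": 0, "ay": 0, "az": 0, "hand": 0}
    - {"dx": 0.37, "dy": 0, "dz": -0.12, "ax": 0, "ay": 0, "az": 0, "hand": 0}
    - {"dx": 0.37, "dy": 0, "dz": -0.04, "ax": 0, "ay": 0, "az": 0, "hand": 0}
    - {"dx": 0.37, "dy": 0, "dz": 0.0, "ax": 0, "ay": 0, "az": 0, "hand": 0}
    - {"dx": 0.3, "dy": 0, "dz": 0, "ax": 0, "ay": 0, "az": 0, "hand": 0}
    - {"dx": 0.22, "dy": 0, "dz": 0, "ax": 0, "ay": 0, "az": 0, "hand": 0}
    - {"dx": 0.14, "dy": 0, "dz": 0, "ax": 0, "ay": 0, "az": 0, "hand": 0}
    - {"dx": 0.06, "dy": 0, "dz": 0, "ax": 0, "ay": 0, "az": 0, "hand": 0}
    - {"dx": -0.01, "dy": 0, "dz": 0, "ax": 0, "ay": 0, "az": 0, "hand": 0}

```text
clock: 13.8
tool_pos: [0.4917, 0.1406, 0.0902]
eef_rot: [0.131, 0.991, -0.0, -0.0]
contact_force: [-2.4, -0.2, 11.5]
opening: 0.005
```

servo_tool:
  deltas:
    - {"dx": 0, "dy": 0, "dz": -0.15, "ax": 0, "ay": 0, "az": 0, "hand": 0}
    - {"dx": 0.2, "dy": 0, "dz": -0.15, "ax": 0, "ay": 0, "az": 0, "hand": 0}
    - {"dx": 0.37, "dy": 0, "dz": -0.12, "ax": 0, "ay": 0, "az": 0, "hand": 0}
    - {"dx": 0.37, "dy": 0, "dz": -0.04, "ax": 0, "ay": 0, "az": 0, "hand": 0}
    - {"dx": 0.37, "dy": 0, "dz": 0.0, "ax": 0, "ay": 0, "az": 0, "hand": 0}
    - {"dx": 0.3, "dy": 0, "dz": 0, "ax": 0, "ay": 0, "az": 0, "hand": 0}
    - {"dx": 0.22, "dy": 0, "dz": 0, "ax": 0, "ay": 0, "az": 0, "hand": 0}
    - {"dx": 0.14, "dy": 0, "dz": 0, "ax": 0, "ay": 0, "az": 0, "hand": 0}
    - {"dx": 0.06, "dy": 0, "dz": 0, "ax": 0, "ay": 0, "az": 0, "hand": 0}
    - {"dx": -0.01, "dy": 0, "dz": 0, "ax": 0, "ay": 0, "az": 0, "hand": 0}

```text
clock: 15.05
tool_pos: [0.4922, 0.1405, 0.0902]
eef_rot: [0.131, 0.991, -0.0, -0.0]
contact_force: [-3.0, 0.0, 11.4]
opening: 0.006
```

```bash
python3 st.py; python3 - <<'E'
from h import *
snap("wrist","13");snap("scene","13")
crop("scene",13,130,120,350,285,3.6,"c13")
E
```

```text
t 15.05 local mm x 12.6 y -4.4 z 90.2 F x -2.9 y -0.7 z 11.4
```

View pics/wrist13.png

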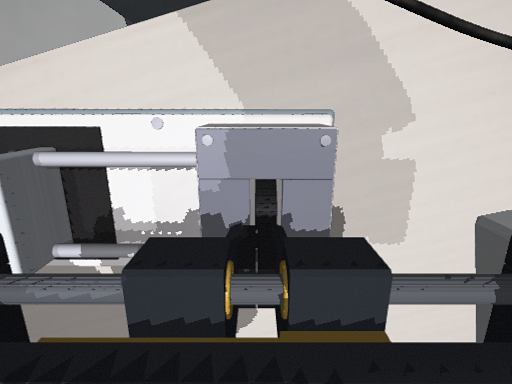

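View pics/c13.png

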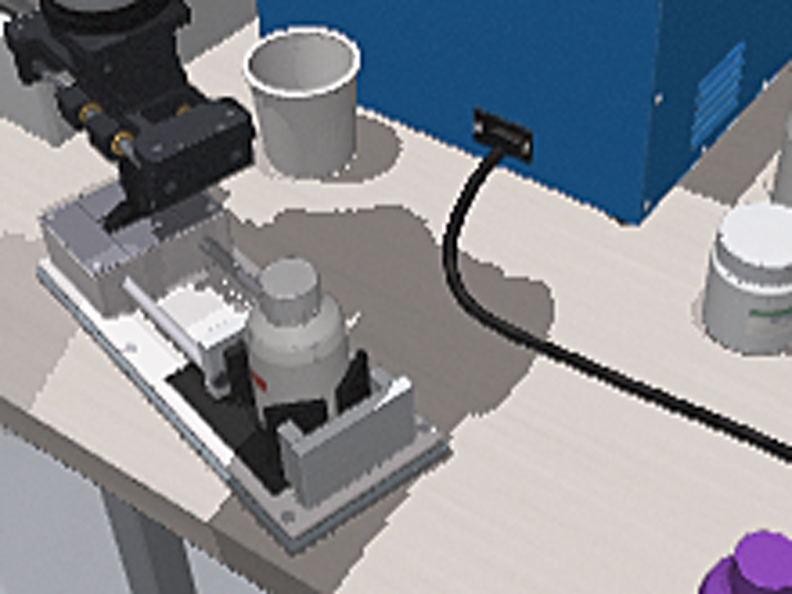

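servo_tool:
  deltas:
    - {"dx": 0, "dy": 0, "dz": -0.15, "ax": 0, "ay": 0, "az": 0, "hand": 0}
    - {"dx": 0.2, "dy": 0, "dz": -0.15, "ax": 0, "ay": 0, "az": 0, "hand": 0}
    - {"dx": 0.39, "dy": 0, "dz": -0.12, "ax": 0, "ay": 0, "az": 0, "hand": 0}
    - {"dx": 0.39, "dy": 0, "dz": -0.04, "ax": 0, "ay": 0, "az": 0, "hand": 0}
    - {"dx": 0.39, "dy": 0, "dz": 0.02, "ax": 0, "ay": 0, "az": 0, "hand": 0}
    - {"dx": 0.32, "dy": 0, "dz": 0.02, "ax": 0, "ay": 0, "az": 0, "hand": 0}
    - {"dx": 0.24, "dy": 0, "dz": 0.02, "ax": 0, "ay": 0, "az": 0, "hand": 0}
    - {"dx": 0.16, "dy": 0, "dz": 0.02, "ax": 0, "ay": 0, "az": 0, "hand": 0}
    - {"dx": 0.08, "dy": 0, "dz": 0.02, "ax": 0, "ay": 0, "az": 0, "hand": 0}
    - {"dx": 0.01, "dy": 0, "dz": 0.02, "ax": 0, "ay": 0, "az": 0, "hand": 0}

```text
clock: 16.4
tool_pos: [0.4857, 0.1417, 0.0884]
eef_rot: [0.13, 0.992, -0.001, -0.005]
contact_force: [-13.3, 3.1, 16.5]
opening: 0.002
```

```bash
python3 st.py; python3 - <<'E'
from h import *
snap("wrist","14");snap("scene","14")
crop("scene",14,130,120,350,285,3.6,"c14")
E
```

```text
t 16.4 local mm x 6.0 y -5.0 z 88.4 F x -13.7 y -0.4 z 16.5
```

View pics/wrist14.png

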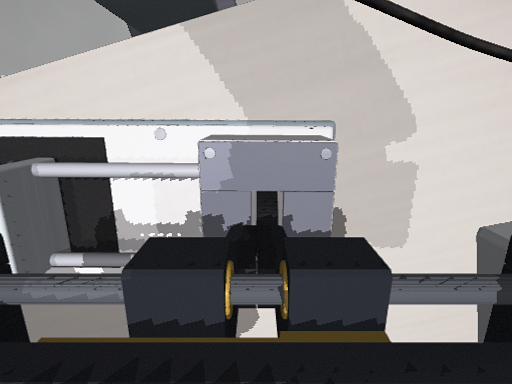

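View pics/c14.png

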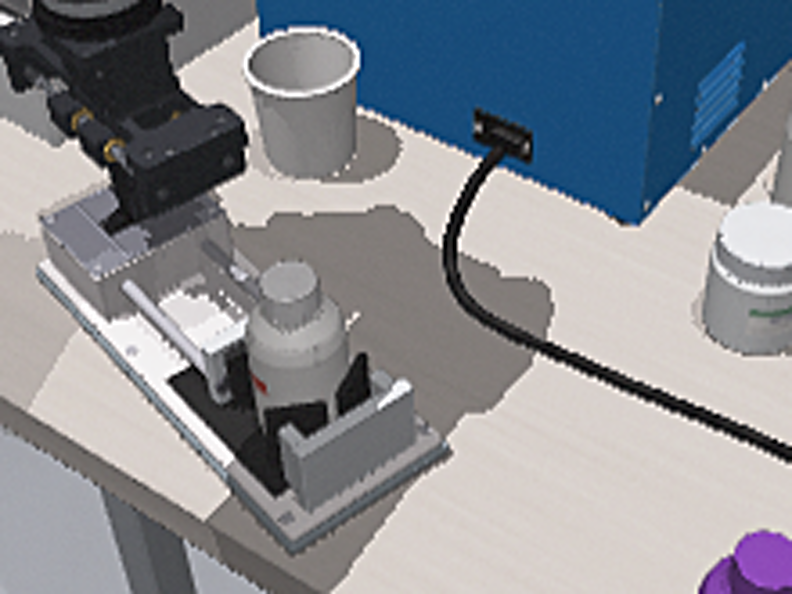

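servo_tool:
  deltas:
    - {"dx": 0, "dy": 0, "dz": -0.15, "ax": 0, "ay": 0, "az": 0, "hand": 0}
    - {"dx": 0, "dy": 0, "dz": -0.6, "ax": 0, "ay": 0, "az": 0, "hand": 0}
    - {"dx": 0, "dy": -0.6, "dz": -1.3, "ax": 0, "ay": 0, "az": 0, "hand": 0}
    - {"dx": 0, "dy": -1.4, "dz": -2.0, "ax": 0, "ay": 0, "az": 0, "hand": 0}
    - {"dx": 0, "dy": -1.9, "dz": -2.6, "ax": 0, "ay": 0, "az": 0, "hand": 0}
    - {"dx": 0, "dy": -2.0, "dz": -3.0, "ax": 0, "ay": 0, "az": 0, "hand": 0}
    - {"dx": 0, "dy": -2.0, "dz": -3.0, "ax": 0, "ay": 0, "az": 0, "hand": 0}

```text
clock: 17.38
tool_pos: [0.4617, 0.024, 0.2696]
eef_rot: [0.133, 0.991, 0.0, 0.002]
contact_force: [0.6, 0.7, -0.1]
opening: 0.004
```

```bash
python3 st.py; python3 - <<'E'
from h import *
snap("wrist","15");snap("side","15")
crop("wrist",15,150,100,450,250,2.6,"c15")
crop("side",15,160,110,320,230,5,"c15s")
E
```

```text
t 17.375 local mm x 13.3 y -124.8 z 269.6 F x 0.4 y 0.8 z -0.1
```

View pics/wrist15.png

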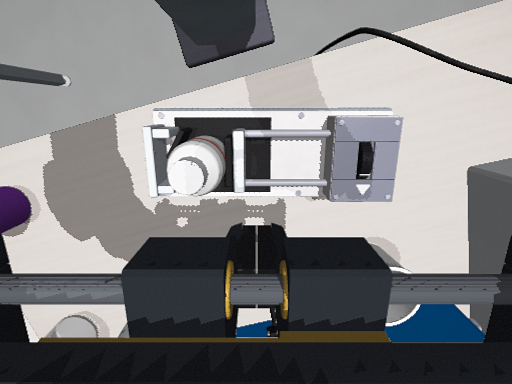

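View pics/c15s.png

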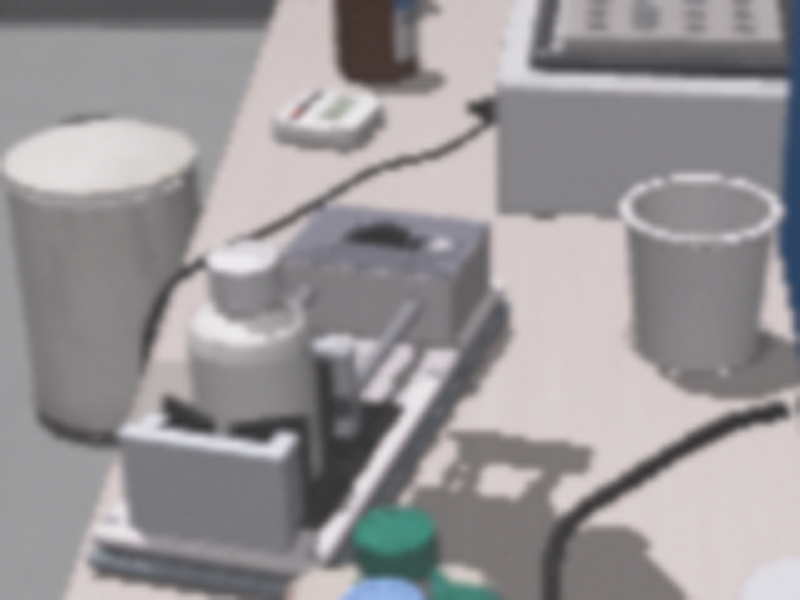

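Bottle sits in the V with the jaw against it. I'll measure the jaw travel.

View pics/c15.png

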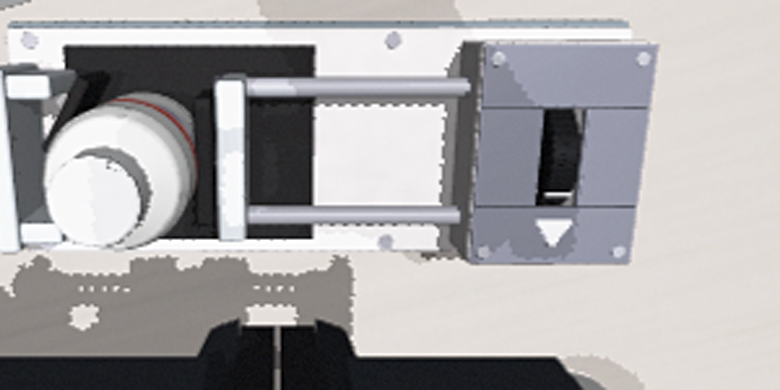

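```bash
python3 - <<'E'
from h import *
def run(tag,k,u0,v0,jaw,hous):
    m=np.load(f"pics/wrist{tag}_m.npy",allow_pickle=True).item()
    f=lambda x,y:(u0+(x+.5)/k-.5,v0+(y+.5)/k-.5)
    J=[plane(m,*f(*p),.074)[:2] for p in jaw]; H=[plane(m,*f(*p),.062)[:2] for p in hous]
    x=np.array(H[1])-H[0]; x/=np.linalg.norm(x); y=np.array([-x[1],x[0]])
    print(tag,[round((j-H[0])@y*1e3,1) for j in J],np.degrees(np.arctan2(x[1],x[0])))
run(4,3.2,150,115,[(413,105),(405,290)],[(580,67),(563,313)])
run(15,2.6,150,100,[(247,76),(244,240)],[(485,42),(468,264)])
E
```

```text
4 [np.float64(-64.6), np.float64(-66.2)] -14.360256022188059
15 [np.float64(-100.9), np.float64(-102.7)] -15.454676433889855
```

servo_tool:
  deltas:
    - {"dx": 0.2, "dy": 0.4, "dz": 0.2, "ax": 0, "ay": 0, "az": 0, "hand": 0}
    - {"dx": 0.36, "dy": 1.1, "dz": 0.7, "ax": 0, "ay": 0, "az": 0, "hand": 0}
    - {"dx": 0.36, "dy": 1.8, "dz": 1.3, "ax": 0, "ay": 0, "az": 0, "hand": 0}
    - {"dx": 0.36, "dy": 2.0, "dz": 2.0, "ax": 0, "ay": 0, "az": 0, "hand": 0}
    - {"dx": 0.36, "dy": 2.0, "dz": 2.6, "ax": 0, "ay": 0, "az": 0, "hand": 0}
    - {"dx": 0.36, "dy": 2.0, "dz": 2.85, "ax": 0, "ay": 0, "az": 0, "hand": 0}
    - {"dx": 0.36, "dy": 2.0, "dz": 2.92, "ax": 0, "ay": 0, "az": 0, "hand": 0}
    - {"dx": 0.36, "dy": 2.0, "dz": 2.98, "ax": 0, "ay": 0, "az": 0, "hand": 0}
    - {"dx": 0.36, "dy": 2.0, "dz": 3.0, "ax": 0, "ay": 0, "az": 0, "hand": 0}

```text
clock: 18.6
tool_pos: [0.4694, 0.1465, 0.0898]
eef_rot: [0.131, 0.991, -0.0, -0.001]
contact_force: [-5.3, 1.7, 12.7]
opening: 0.001
```

```bash
python3 st.py
```

```text
t 18.6 local mm x -11.0 y -4.5 z 89.8 F x -5.6 y 0.3 z 12.7
```

Now a slow stroke, watching for the force that shows the wheel is at its end.

servo_tool:
  deltas:
    - {"dx": -0.04, "dy": 0, "dz": 0, "ax": 0, "ay": 0, "az": 0, "hand": 0}
    - {"dx": -0.08, "dy": 0, "dz": 0, "ax": 0, "ay": 0, "az": 0, "hand": 0}
    - {"dx": -0.08, "dy": 0, "dz": 0, "ax": 0, "ay": 0, "az": 0, "hand": 0}

```text
clock: 18.98
tool_pos: [0.471, 0.1459, 0.0898]
eef_rot: [0.13, 0.992, -0.001, -0.004]
contact_force: [-10.4, 2.9, 11.9]
opening: 0.005
```

servo_tool:
  deltas:
    - {"dx": -0.04, "dy": 0, "dz": 0, "ax": 0, "ay": 0, "az": 0, "hand": 0}
    - {"dx": -0.08, "dy": 0, "dz": 0, "ax": 0, "ay": 0, "az": 0, "hand": 0}
    - {"dx": -0.08, "dy": 0, "dz": 0, "ax": 0, "ay": 0, "az": 0, "hand": 0}

```text
clock: 19.35
tool_pos: [0.4763, 0.1443, 0.09]
eef_rot: [0.13, 0.991, -0.001, -0.003]
contact_force: [-10.4, 2.9, 12.9]
opening: 0.003
```

servo_tool:
  deltas:
    - {"dx": -0.04, "dy": 0, "dz": 0, "ax": 0, "ay": 0, "az": 0, "hand": 0}
    - {"dx": -0.08, "dy": 0, "dz": 0, "ax": 0, "ay": 0, "az": 0, "hand": 0}
    - {"dx": -0.08, "dy": 0, "dz": 0, "ax": 0, "ay": 0, "az": 0, "hand": 0}

```text
clock: 19.73
tool_pos: [0.4812, 0.1429, 0.09]
eef_rot: [0.131, 0.991, -0.001, -0.003]
contact_force: [-9.3, 1.4, 13.9]
opening: 0.007
```

```bash
python3 st.py
```

```text
t 19.725 local mm x 1.3 y -4.9 z 90.0 F x -9.3 y -1.1 z 13.9
```

servo_tool:
  deltas:
    - {"dx": 0, "dy": 0, "dz": -0.15, "ax": 0, "ay": 0, "az": 0, "hand": 0}
    - {"dx": 0, "dy": 0, "dz": -0.6, "ax": 0, "ay": 0, "az": 0, "hand": 0}
    - {"dx": -0.1, "dy": -0.6, "dz": -1.3, "ax": 0, "ay": 0, "az": 0, "hand": 0}
    - {"dx": -0.2, "dy": -1.4, "dz": -2.0, "ax": 0, "ay": 0, "az": 0, "hand": 0}
    - {"dx": -0.2, "dy": -1.9, "dz": -2.6, "ax": 0, "ay": 0, "az": 0, "hand": 0}
    - {"dx": -0.2, "dy": -2.0, "dz": -3.0, "ax": 0, "ay": 0, "az": 0, "hand": 0}
    - {"dx": -0.2, "dy": -2.0, "dz": -3.0, "ax": 0, "ay": 0, "az": 0, "hand": 0}

```text
clock: 20.6
tool_pos: [0.4667, 0.0225, 0.2709]
eef_rot: [0.133, 0.991, 0.0, 0.003]
contact_force: [0.4, 0.3, -0.4]
opening: 0.008
```

```bash
python3 st.py; python3 - <<'E'
from h import *
snap("wrist","16");snap("scene","16")
crop("wrist",16,150,100,450,250,2.6,"c16")
crop("scene",16,130,120,350,285,3.6,"c16s")
E
```

```text
t 20.6 local mm x 18.5 y -125.0 z 270.9 F x 0.3 y 0.4 z -0.4
```

View pics/c16.png

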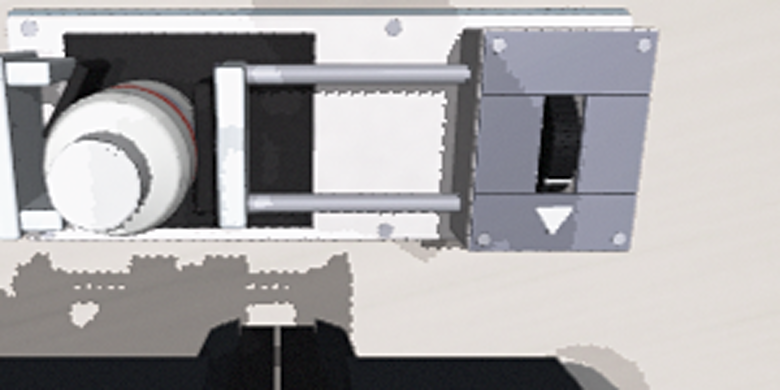

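View pics/c16s.png

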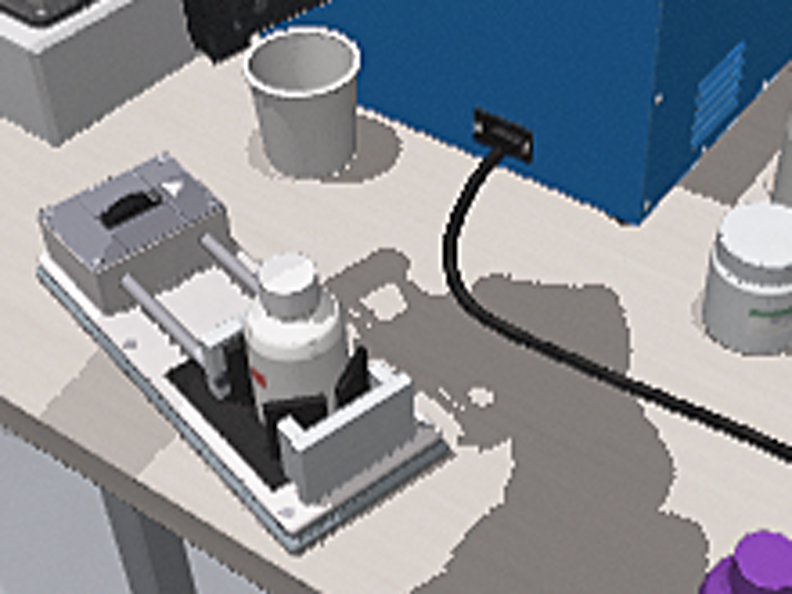

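```bash
python3 - <<'E'
from h import *
for t in (15,16):
    b=cv2.imread(f"pics/wrist{t}.png")[125 if t==16 else 130:190,340:395]
    cv2.imwrite(f"pics/r{t}.png",cv2.resize(b,None,fx=7,fy=7,interpolation=cv2.INTER_CUBIC))
a=cv2.imread("pics/r15.png");b=cv2.imread("pics/r16.png")[35:]
h=min(len(a),len(b));cv2.imwrite("pics/rr.png",np.hstack([a[:h],b[:h]]))
E
```

```text
(no output)
```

View pics/rr.png

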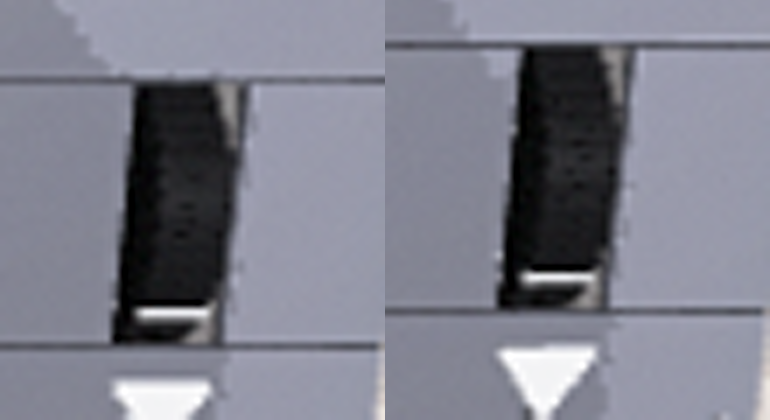

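```bash
python3 - <<'E'
from h import *
print(r.finish_job())
E
```

```text
the job is handed in; nothing more can be done
None
```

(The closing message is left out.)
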